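# Set out samples behind their TLC strips and cover the developing jar

## Robot

A 6-joint arm with a two-finger parallel gripper is mounted at the origin on the work surface. World frame = base frame: x ahead of the robot, y to its left, z up, the work surface at z = 0. Lengths are in mm, angles in rad, forces in N, time in s.
With the tool pointing down it reaches from about 350 to 775 mm from the base axis. Payload 7.3 kg.
Tool frame: the origin (TCP) lies between the finger pads; the fingertips stand manip.tips_ahead ahead of it and the grasp point (between the pads) lies 2 mm behind it (manip.tips_ahead is the distance from the TCP to the fingertips, in mm); z points along the fingers, y is the line along which they close (so a half turn about z gives the same grasp; the last joint's range is limited). The gripper opens to 92 mm and grips with 3 to 60 N. Pads are 19 mm wide; open, the fingers measure 130 mm over their backs; the gripper's body (75 mm by 190 mm) begins 47 mm behind the grasp point.
Start: joints at [-1.314, 0.342, 1.524, -0, 1.275, -0.146], TCP at [205.822, -482.995, 209.541] pointing down, gripper open.
Joint ranges: [-2.53, 2.53], [-0.77, 2.02], [0.04, 2.7], [-1, 4.14], [0.28, 2.66], [-3.11, 3.11]. Speed limits (rad/s): [2.57, 2.57, 3.14, 3.14, 3.14, 3.14].

## Interface

Orientations are given as a unit quaternion [w, x, y, z].
In Python, from rig import manip gives the robot as it stands. The module is installed in compiled form; this text tells all that it offers.
- The arm moves only by the tool servo_tool, never from a script. Its argument "series" is a list of rows, each a list of 3 entries, a list of its own where there are three numbers: the shift along the world's x, y, z as a fraction of full scale, then the turn, a rotation vector about the world's x, y, z as a fraction of full scale, then the opening, from 0 (shut) to 1 (fully open). A call has 1 to 20 rows; each row shifts and turns the commanded pose from where the row before left it; what a row does not reach is not made up. Full scale, the value 1, is 0.025 m for a shift and pi rad for a turn. A row lasts 1/12 s, in which the tool goes at most 41.7 mm and 7.16 degrees, less where a joint would pass 70% of its speed; a pose out of reach is approached as far as the arm can. A call with a number of a shift or a turn outside -1 to 1 is refused whole. A call with a gripper value outside its range is refused whole. The fingers move at their own pace and stop on an object; "squeeze" is the grip in N (left out, the last holds). Time passes only in rows, so rows that do not move let the fingers close. It gives the time, the measured TCP pose, the force, the opening and the grip force at its end, in the units of the state.
- manip.get_obs(): the state, without advancing time (a new reading comes with each control period).
- manip.get_image(name): name is "scene" or "top" or "wrist"; returns the picture (384x512x3 uint8, red, green, blue); there is no depth.
- manip.calibration(name): a dict with "mtx" (3x3 intrinsics, pixels), "R" (3x3) and "t" (3): a world point X has camera coordinates R X + t. Camera axes: x right, y down, z forward; pixel columns grow to the right and rows downward; lengths in mm; the calibration is good to about 2 mm. A picture is of the moment at which its call begins: read the wrist's pose just before it. calibration takes no time and is no camera call; for the wrist camera it gives the pose at the moment of the call.
- manip.hand_in(): hands the job in; it is judged then, once.
The state is a dict: "time": time; "joint_pos": joint angles; "joint_vel": joint speeds; "tau": joint torques, N m; "tool_pos": TCP position; "ee_rot": TCP orientation; "ft_force": force on the tool from outside, world axes, zero at the start; "moment": the same for the moment, N m; "gripper_width": opening from 0.0 (shut) to 1.0 (fully open); "grip_force": force on a finger pad.
Only numpy, scipy, OpenCV 4.12 (cv2) and the standard library are available. Lean on these libraries where they do the work, as an engineer would, in place of code of your own. Each camera call takes 0.05 s, during which the arm holds its last target. There are 200 camera calls.

## Task

Get the bench ready for spotting: stand each sample upright just behind the far end of its own TLC strip as seen from the robot, on the strip's centre line and about a finger's breadth (15 mm) clear of it: the squat pot behind the widest strip, the slim capped vial behind the middle-width strip, the dropper bottle behind the narrowest. Put the steel lid on top of the developing jar, fully home, so the jar is closed while the strips are spotted. Set the glass down gently without dropping or tipping anything, and leave the jar, the reagent bottle and the wash bottle where they stand.

Things in the scene. Friction and masses are not known exactly. Their poses are not given: they have to be found in the camera images.
- strip_wide: the widest of three beige TLC strips lying parallel, 75 mm from centre to centre in any order, on a white A4 sheet: 50 mm wide, 70 mm long, 1.5 mm thick, fixed; a pencilled baseline with three ticks near its near end. Origin: centre of its underside; x along the strip from near end (robot side) to far end, y to the left seen from the robot, z up.
- strip_medium: the middle one in width of three beige TLC strips lying parallel, 75 mm from centre to centre in any order, on a white A4 sheet: 35 mm wide, 70 mm long, 1.5 mm thick, fixed; a pencilled baseline with two ticks near its near end. Origin: centre of its underside; x along the strip from near end (robot side) to far end, y to the left seen from the robot, z up.
- strip_narrow: the narrowest of three beige TLC strips lying parallel, 75 mm from centre to centre in any order, on a white A4 sheet: 20 mm wide, 70 mm long, 1.5 mm thick, fixed; a pencilled baseline with one tick near its near end. Origin: centre of its underside; x along the strip from near end (robot side) to far end, y to the left seen from the robot, z up.
- pot: squat wide-mouthed sample pot of clear glass with a paper label and a ribbed white screw cap nearly as wide as itself: 46 mm in diameter, 52 mm high (glass up to 37 mm, cap above), about 90 g. Loose, upright on the bench near the jar. Round about z; origin: centre of its underside, z up.
- vial: slim sample vial of clear glass with a paper label and a white screw cap: 28 mm in diameter up to 41 mm height, then a neck and a cap 24 mm in diameter, 60 mm high in all, about 35 g. Loose, upright on the bench near the jar. Round about z; origin: centre of its underside, z up.
- dropper: amber glass dropper bottle with a black collar and a rubber teat: straight body 33 mm in diameter up to 50 mm height, shoulder to 57 mm, collar 19 mm and teat 12 mm in diameter above, 84 mm high in all, about 60 g. Loose, upright on the bench near the jar. Round about z; origin: centre of its underside, z up.
- jar: open round developing jar of clear glass, 70 mm outside and 62 mm inside diameter, 80 mm high, 300 g, empty, loose, standing on the bench between the loose things; origin: centre of its underside, z up.
- lid: lid of the jar, lying knob up on the bench near it: steel disc 77 mm in diameter, 5 mm thick; below it a tapered plug (46 to 54 mm, 7 mm deep) that fits loosely in the jar; on top a black knob, 22 mm in diameter from 16 to 38 mm height; 140 g. Origin: centre of the plug's underside, z up; disc top at 12 mm. Fully home, its origin is 73 mm above the jar's.
- reagent: bystander: amber reagent bottle with a blue cap, 64 mm in diameter, 130 mm high, at one side of the work; origin: centre of its underside.
- wash: bystander: whitish plastic wash bottle with a bent spout, 62 mm in diameter, 170 mm high, at the other side of the work; origin: centre of its underside.
Mind the look-alikes: they are no part of the job. Leave any yellow look-alike of the dropper alone. Of the things shaped like the lid, the steel one is meant.

How it is judged (in metres and radians):
At the end, for the whole second after the job is handed in: Pot, vial and dropper bottle stand upright and at rest on the bench behind their strips: within 12 mm of the centre line, 2 to 30 mm clear of the far edge. The lid is home, level, within 8 mm of the jar's centre; the jar is upright, within 20 mm of its start (x of pot in the frame of strip_wide between 0.06 and 0.088 m and y of pot in the frame of strip_wide between -0.012 and 0.012 m and height (world z) of each of pot, vial, dropper below 0.005 m and angle between each of pot, vial, dropper's own z axis and vertical below 0.08 rad and linear speed of each of pot, vial, dropper, lid, jar below 0.01 m/s and angular speed of each of pot, vial, dropper below 0.1 rad/s and x of vial in the frame of strip_medium between 0.051 and 0.079 m and y of vial in the frame of strip_medium between -0.012 and 0.012 m and x of dropper in the frame of strip_narrow between 0.0535 and 0.0815 m and y of dropper in the frame of strip_narrow between -0.012 and 0.012 m and horizontal distance between lid and jar below 0.008 m and z of lid in the frame of jar between 0.07 and 0.0755 m and angle between each of lid, jar's own z axis and vertical below 0.05 rad and distance of jar from where it was at the start of the episode below 0.02 m); the robot touches nothing.
It fails at once if a sample container tipped over (leaning more than 35 degrees) (angle between any of pot, vial, dropper's own z axis and vertical above 0.61 rad).
It fails at once if a sample container dropped: out of the fingers more than 20 mm above the bench ((height (world z) of pot above 0.02 m and contact force between pot and the fingers below 0.02 N) or (height (world z) of vial above 0.02 m and contact force between vial and the fingers below 0.02 N) or (height (world z) of dropper above 0.02 m and contact force between dropper and the fingers below 0.02 N)).
It fails at once if the lid dropped: out of the fingers more than 20 mm above its seat on the jar (z of lid in the frame of jar above 0.095 m and contact force between lid and the fingers below 0.02 N).
It fails at once if the developing jar pushed more than 20 mm or knocked over (distance of jar from where it was at the start of the episode above 0.02 m or angle between jar's own z axis and vertical above 0.3 rad).
It fails at once if the reagent bottle or the wash bottle moved more than 15 mm (distance of any of reagent, wash from where it was at the start of the episode above 0.015 m).
It also fails if it takes over 102 s, if anything falls off the work surface, if the arm or the gripper's body presses on something with over 40 N, if the wrist force passes 120 N, or if a joint passes its speed limit or range.

## Working session

There is one attempt and no reset: what is moved stays moved. The work goes in short steps, Python scripts to look and compute and a tool call to move; the robot and the scene stay as the last step left them, time stands still between calls to the robot, and variables do not carry over. Pictures are saved under pics/ and viewed, at most 14 in all, crops included, and the job is handed in when it is done.

Besides the shell and the picture viewer there is one more tool, called after "Call:" as name(argument=value, ...), one argument or row to a line, values as JSON. servo_tool: Moves the arm, as the interface text tells. Its arguments: {"type":"object","properties":{"series":{"type":"array","items":{"type":"array"}},"squeeze":{"type":"number"}},"required":["series"]}

```bash
mkdir -p pics; python3 - <<'E'
from rig import manip
import cv2
print(manip.tips_ahead, manip.get_obs())
for n in("scene","top"):
    im=manip.get_image(n); cv2.imwrite(f"pics/{n}0.png",im[:,:,::-1])
    c=manip.calibration(n); print(n,c)
    if n=="top": cv2.imwrite("pics/top0b.png",cv2.resize(im[:,:,::-1],(800,600),interpolation=cv2.INTER_CUBIC))
E
```

```text
17.0 {'time': 0.0, 'joint_pos': array([-1.31401033e+00,  3.42686009e-01,  1.52498462e+00,  2.87066504e-05,
        1.27537712e+00, -1.45962049e-01]), 'joint_vel': array([ 0.00133687, -0.00017645, -0.00086932,  0.00243068,  0.00083892,
       -0.00097916]), 'tau': array([-2.91107077e-03, -4.31250215e+01, -2.44223589e+01,  7.14996387e-02,
        5.59731235e-02, -1.53703463e-04]), 'tool_pos': array([ 205.71503461, -482.57320404,  208.87533329]), 'ee_rot': array([-7.27189429e-04,  9.79793255e-01,  2.00011621e-01, -2.65866944e-05]), 'ft_force': array([0.05444569, 0.55373728, 0.53407144]), 'moment': array([ 0.00686655,  0.03966385, -0.01556025]), 'grip_force': 0.0, 'gripper_width': 1.001678527461099}
scene {'mtx': array([[372.84032022,   0.        , 256.00102242],
       [  0.        , 372.84032022, 186.13431157],
       [  0.        ,   0.        ,   1.        ]]), 'R': array([[-0.50832309,  0.86114355, -0.00627811],
       [ 0.5965467 ,  0.34685814, -0.72375512],
       [-0.62107944, -0.37164662, -0.69002834]]), 't': array([ 293.1438511 , -297.73545364, 1477.47129522])}
top {'mtx': array([[442.86085835,   0.        , 252.35741876],
       [  0.        , 442.86085835, 194.53383189],
       [  0.        ,   0.        ,   1.        ]]), 'R': array([[ 0.01061319, -0.99992717, -0.0057457 ],
       [-0.99553077, -0.01002694, -0.09390394],
       [ 0.09383949,  0.00671664, -0.99556468]]), 't': array([  -2.81817563,  525.28318958, 1595.58575103])}
```

View pics/top0b.png

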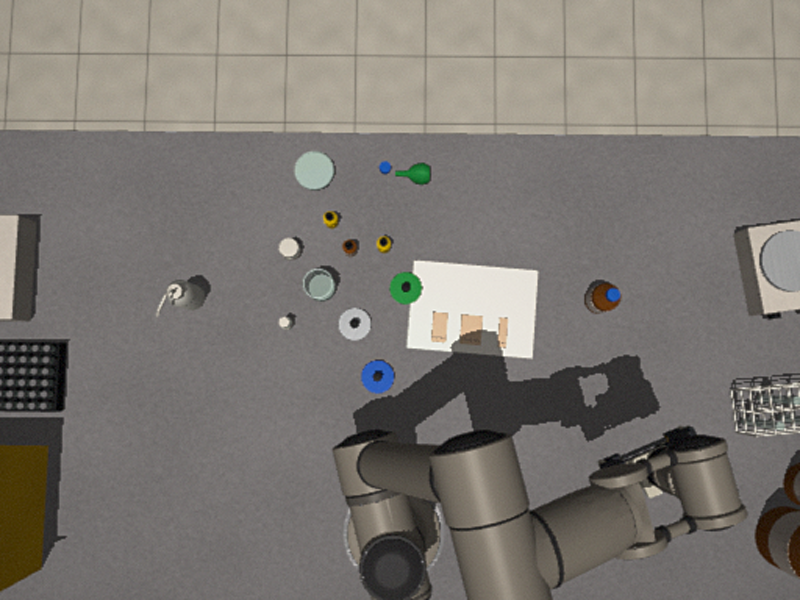

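View pics/scene0.png

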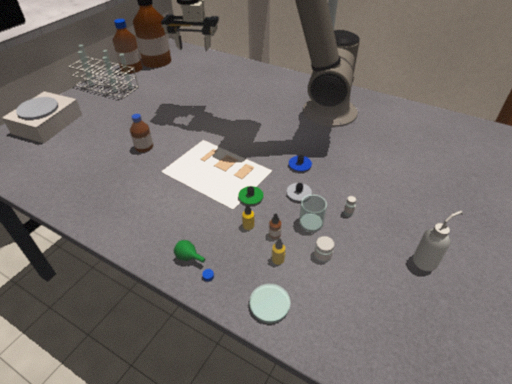

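The top view (800x600) shows the pot at (290,247), vial (286,322), amber dropper (350,246) and yellow look-alikes at (331,218) and (384,243). The jar is at (320,284), the steel lid at (355,324), and the strips, from left, are medium (440,327), wide (471,329), narrow (503,332). I'll enlarge for precise positions.

```bash
cat > h.py <<'E'
import numpy as np
from rig import manip
def ray(name,uv,z,c=None):
    c=c or manip.calibration(name)
    d=c["R"].T@np.linalg.inv(c["mtx"])@np.array([uv[0],uv[1],1.]); o=-c["R"].T@c["t"]
    return o+d*(z-o[2])/d[2]
def proj(name,X,c=None):
    c=c or manip.calibration(name)
    p=c["mtx"]@(c["R"]@np.asarray(X,float)+c["t"]); return p[:2]/p[2]
E
python3 - <<'E'
import cv2
im=cv2.imread("pics/top0.png")
cv2.imwrite("pics/c1.png",cv2.resize(im[135:245,172:262],None,fx=5.4,fy=5.4,interpolation=cv2.INTER_CUBIC))
cv2.imwrite("pics/c2.png",cv2.resize(im[160:235,250:350],None,fx=8,fy=8,interpolation=cv2.INTER_CUBIC))
E
```

```text
(no output)
```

View pics/c1.png

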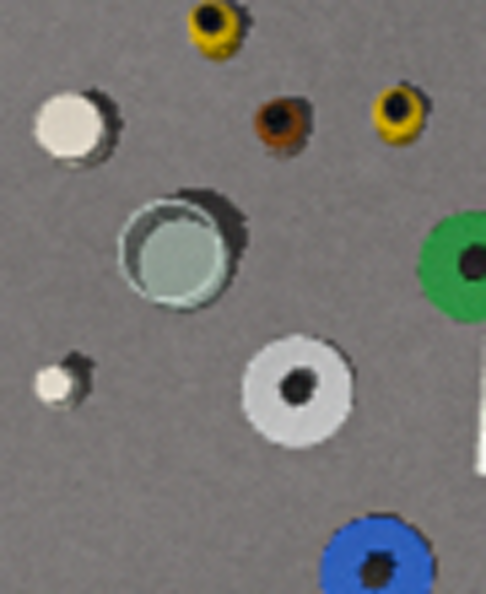

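View pics/c2.png

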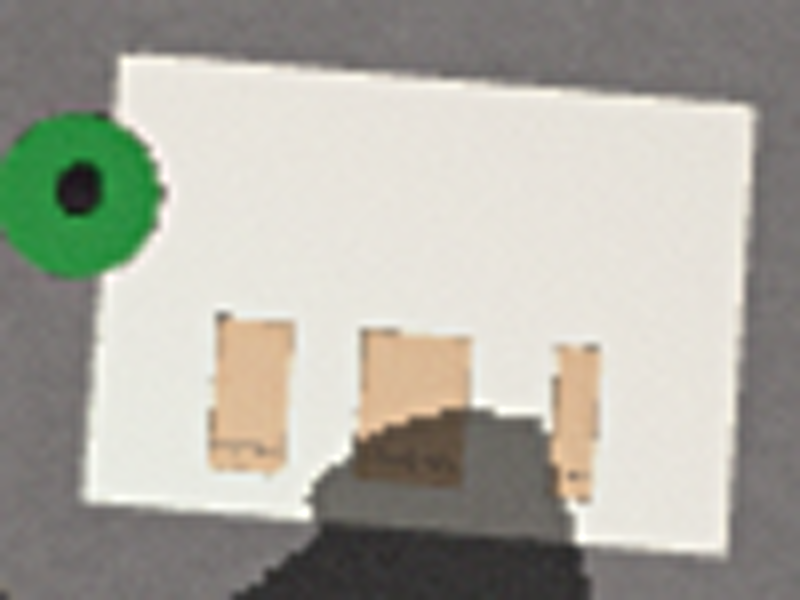

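```bash
python3 - <<'E'
from h import *
c=manip.calibration("top"); np.set_printoptions(precision=1,suppress=True)
print("cam",-c["R"].T@c["t"])
p1=lambda X,Y,z: ray("top",(172+(X+.5)/5.4-.5,135+(Y+.5)/5.4-.5),z,c)
p2=lambda X,Y,z: ray("top",(250+(X+.5)/8-.5,160+(Y+.5)/8-.5),z,c)
for n,a in dict(pot=(69,126,52),vial=(54,384,60),drop=(278,118,84),jarrim=(174,251,80),lid=(298,391,12),lidknob=(298,385,38),yel1=(209,18,84),yel2=(397,106,84),green=(0,0,0),).items(): print(n,p1(*a))
print("green",p2(78,194,12), "blue",p1(377,567,12))
S=[p2(*a,0) for a in((120,55),(755,104),(728,556),(84,500))]
print("sheet",S,[np.linalg.norm(S[i]-S[i-1]) for i in range(4)])
for n,q in dict(med=[(218,317),(294,322),(285,472),(209,468)],wide=[(361,330),(470,338),(463,487),(355,480)],nar=[(556,346),(600,346),(591,500),(551,497)]).items():
    P=[p2(*a,1.5) for a in q]; cen=sum(P)/4; ax=(P[0]+P[1]-P[2]-P[3])/2
    print(n,cen,"len",np.linalg.norm(ax),"wid",np.linalg.norm(P[0]-P[1]),"ang",np.degrees(np.arctan2(ax[1],ax[0])))
ax=S[0]+S[1]-S[2]-S[3]; print("sheet ang",np.degrees(np.arctan2(ax[1],ax[0])))
for n in("reag","wash"):pass
ra=ray("top",(613/1.5625,295/1.5625),130,c);wa=ray("top",(172/1.5625,291/1.5625),150,c);print(ra,wa)
E
```

```text
cam [ 373.2   -8.3 1637.8]
pot [653.6 250.5  52. ]
vial [479.3 254.8  60. ]
drop [654.6 107.7  84. ]
jarrim [566.3 174.9  80. ]
lid [479.5  96.3  12. ]
lidknob [481.8  94.7  38. ]
yel1 [721.1 154.5  84. ]
yel2 [663.4  29.5  84. ]
green [751.3 309.4   0. ]
green [566.5 -22.6  12. ] blue [360.8  40.9  12. ]
sheet [array([633.5, -41.7,   0. ]), array([ 613.3, -337.7,    0. ]), array([ 403.1, -323.5,    0. ]), array([425.8, -26.8,   0. ])] [np.float64(208.25340701409615), np.float64(296.7068166794182), np.float64(210.6526771752036), np.float64(297.56955761580963)]
med [ 475.2 -103.7    1.5] len 69.82544409788241 wid 35.257731315844495 ang -3.154619590163767
wide [ 469.5 -178.     1.5] len 69.24267460890282 wid 50.53019932057986 ang -2.4674607052671162
nar [ 464.  -252.9    1.5] len 70.58988465999148 wid 20.34002614816039 ang -2.851726700668557
sheet ang -3.9982858254118305
[ 539.9 -476.2  130. ] [536.8 483.9 150. ]
```

Call:
servo_tool(
  series=[
    [[0.527,0.862,0],[0,0,0.0219],1],
    [[0.527,0.862,0],[0,0,0.0219],1],
    [[0.527,0.862,0],[0,0,0.0219],1],
    [[0.527,0.862,0],[0,0,0.0219],1],
    [[0.527,0.862,0],[0,0,0.0219],1],
    [[0.527,0.862,0],[0,0,0.0219],1],
    [[0.527,0.862,0],[0,0,0.0219],1],
    [[0.527,0.862,0],[0,0,0.0219],1],
    [[0.527,0.862,0],[0,0,0.0219],1],
    [[0.527,0.862,0],[0,0,0.0219],1],
    [[0.527,0.862,0],[0,0,0.0219],1],
    [[0.527,0.862,0],[0,0,0.0219],1],
    [[0.527,0.862,0],[0,0,0.0219],1],
    [[0.527,0.862,0],[0,0,0.0219],1],
    [[0.527,0.862,0],[0,0,0.0219],1],
    [[0.527,0.862,0],[0,0,0.0219],1],
    [[0.527,0.862,0],[0,0,0.0219],1],
  ],
  squeeze=15,
)

```text
time: 1.52
tool_pos: [430.0, -115.4, 209.3]
ee_rot: [-0.0, 0.705, 0.709, -0.0]
ft_force: [0.5, -0.4, -0.0]
gripper_width: 1.0
grip_force: 0.0
```

Call:
servo_tool(
  series=[
    [[0.527,0.862,0],[0,0,0],0.8],
    [[0.527,0.862,0],[0,0,0],0.8],
    [[0.527,0.862,0],[0,0,0],0.8],
    [[0.527,0.862,0],[0,0,0],0.8],
    [[0.527,0.862,0],[0,0,0],0.8],
    [[0.527,0.862,0],[0,0,0],0.8],
    [[0.527,0.862,0],[0,0,0],0.8],
    [[0.527,0.862,0],[0,0,0],0.8],
    [[0.527,0.862,0],[0,0,0],0.8],
    [[0.527,0.862,0],[0,0,0],0.8],
    [[0.527,0.862,0],[0,0,0],0.8],
    [[0.527,0.862,0],[0,0,0],0.8],
    [[0.527,0.862,0],[0,0,0],0.8],
    [[0,0,0],[0,0,0],0.8],
    [[0,0,0],[0,0,0],0.8],
    [[0,0,0],[0,0,0],0.8],
  ],
)

```text
time: 2.85
tool_pos: [600.5, 163.1, 208.9]
ee_rot: [-0.0, 0.706, 0.708, -0.001]
ft_force: [-0.1, -1.0, 0.1]
gripper_width: 0.8
grip_force: 0.0
```

```bash
python3 - <<'E'
from h import *
import cv2
c=manip.calibration("wrist"); im=manip.get_image("wrist")
cv2.imwrite("pics/w1.png",cv2.resize(im[:,:,::-1],(768,576),interpolation=cv2.INTER_CUBIC))
print(c)
for n,X in dict(pot=(653.6,250.5,52),vial=(479.3,254.8,60),drop=(654.6,107.7,84),jar=(566.3,174.9,80),jar0=(566.3,174.9,0),lid=(480.5,95.5,12)).items(): print(n,proj("wrist",X,c)*1.5)
E
```

```text
{'mtx': array([[328.93836532,   0.        , 254.33514322],
       [  0.        , 328.93836532, 188.86222213],
       [  0.        ,   0.        ,   1.        ]]), 'R': array([[ 9.99999568e-01,  2.83802695e-04, -8.85414901e-04],
       [ 5.30056172e-04, -9.56387306e-01,  2.92101079e-01],
       [-7.63900499e-04, -2.92101422e-01, -9.56387043e-01]]), 't': array([-600.73780586,  119.13215697,  438.6036764 ])}
pot [464.29064463 119.0742827 ]
vial [185.99452079 111.36424352]
drop [462.88066017 345.30834156]
jar [326.75703403 244.41490702]
jar0 [337.66838747 222.31273645]
lid [232.78493238 322.33041656]
```

View pics/w1.png

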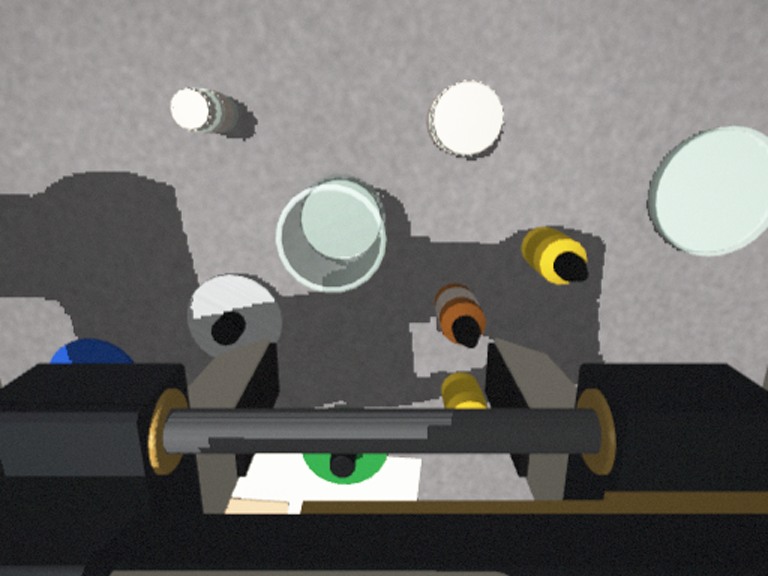

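The wrist view confirms the layout: pot cap (467,118), vial cap (191,109), jar rim centre about (330,238), lid (235,318), amber dropper (462,315). Predictions agree within about 4 mm. Now I'll grasp the pot.

Call:
servo_tool(
  series=[
    [[0.436,0.704,0],[0,0,0],0.8],
    [[0.436,0.704,0],[0,0,0],0.8],
    [[0.436,0.704,0],[0,0,0],0.8],
    [[0.436,0.704,0],[0,0,0],0.8],
    [[0.436,0.704,0],[0,0,0],0.8],
    [[0,0,-0.8],[0,0,0],0.8],
    [[0,0,-0.8],[0,0,0],0.8],
    [[0,0,-0.8],[0,0,0],0.8],
    [[0,0,-0.8],[0,0,0],0.8],
    [[0,0,-0.8],[0,0,0],0.8],
    [[0,0,-0.8],[0,0,0],0.8],
    [[0,0,-0.8],[0,0,0],0.8],
    [[0,0,-0.8],[0,0,0],0.8],
    [[0,0,-0.52],[0,0,0],0.8],
    [[0,0,0],[0,0,0],0.8],
    [[0,0,0],[0,0,0],0.8],
  ],
)

```text
time: 4.23
tool_pos: [655.4, 250.8, 36.5]
ee_rot: [-0.0, 0.707, 0.707, -0.0]
ft_force: [0.4, 0.1, 0.8]
gripper_width: 0.797
grip_force: 0.0
```

Call:
servo_tool(
  series=[
    [[0,0,0],[0,0,0],0.55],
    [[0,0,0],[0,0,0],0.52],
    [[0,0,0],[0,0,0],0.45],
    [[0,0,0],[0,0,0],0.3],
    [[0,0,0],[0,0,0],0.3],
    [[0,0,0],[0,0,0],0.3],
    [[0,0,0],[0,0,0],0.3],
    [[0,0,0],[0,0,0],0.3],
  ],
)

```text
time: 4.9
tool_pos: [655.5, 251.5, 36.5]
ee_rot: [0.0, 0.707, 0.708, 0.0]
ft_force: [-0.1, -1.3, 0.0]
gripper_width: 0.308
grip_force: 0.0
```

```bash
python3 - <<'E'
from h import *
import cv2
c=manip.calibration("wrist"); im=manip.get_image("wrist")
im2=manip.get_image("scene")
a=cv2.resize(im[:,:,::-1],(400,300)); b=cv2.resize(im2[160:310,250:450,::-1],(400,300),interpolation=cv2.INTER_CUBIC)
cv2.imwrite("pics/w2.png",np.hstack([a,b])); print(manip.get_obs()["gripper_width"])
E
```

```text
0.3029798127771576
```

View pics/w2.png

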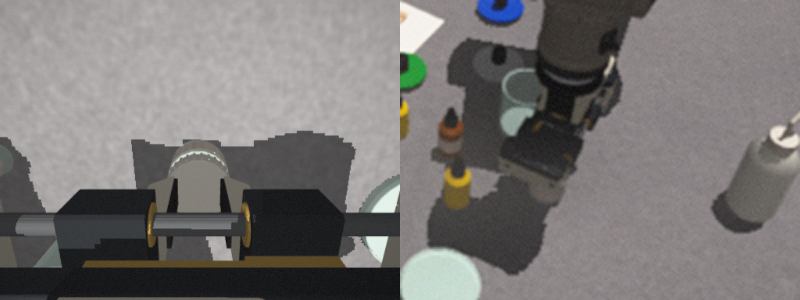

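```bash
python3 - <<'E'
from h import *
c=manip.calibration("wrist"); k=1.28
print("cam",-c["R"].T@c["t"])
for p in((199,152),(170,172),(228,172),(199,141)):
    print(p,ray("wrist",(p[0]*k,p[1]*k),52,c),ray("wrist",(p[0]*k,p[1]*k),37,c))
for X in((655,252,36),(655,252,19),(641,252,19),(669,252,19)): print(X,proj("wrist",X,c)/k)
E
```

```text
cam [655.81080309 330.58385669 211.75205376]
(199, 152) [656.09329995 278.85443423  52.        ] [656.11982514 273.99727391  37.        ]
(170, 172) [636.6917524  264.78814148  52.        ] [634.89655945 258.61021948  37.        ]
(228, 172) [675.51029679 264.78500347  52.        ] [677.35999072 258.60678682  37.        ]
(199, 141) [656.08982926 286.30948218  52.        ] [656.11602857 282.15231736  37.        ]
(655, 252, 36) [197.4775802  179.74289103]
(655, 252, 19) [197.56292027 171.07295037]
(641, 252, 19) [180.20597433 171.07422147]
(669, 252, 19) [214.91866339 171.07167936]
```

Call:
servo_tool(
  series=[
    [[0,0,0],[0,0,0],0.25],
    [[0,0,0],[0,0,0],0.2],
    [[0,0,0],[0,0,0],0.15],
    [[0,0,0],[0,0,0],0.1],
    [[0,0,0],[0,0,0],0.1],
  ],
)

```text
time: 5.42
tool_pos: [655.6, 251.5, 36.5]
ee_rot: [0.0, 0.707, 0.708, 0.0]
ft_force: [-0.3, 0.6, -0.1]
gripper_width: 0.106
grip_force: 0.0
```

```bash
python3 - <<'E'
from h import *
import cv2
im=manip.get_image("wrist")
cv2.imwrite("pics/w3.png",cv2.resize(im[165:345,136:376,::-1],(800,600),interpolation=cv2.INTER_CUBIC))
E
```

```text
(no output)
```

View pics/w3.png

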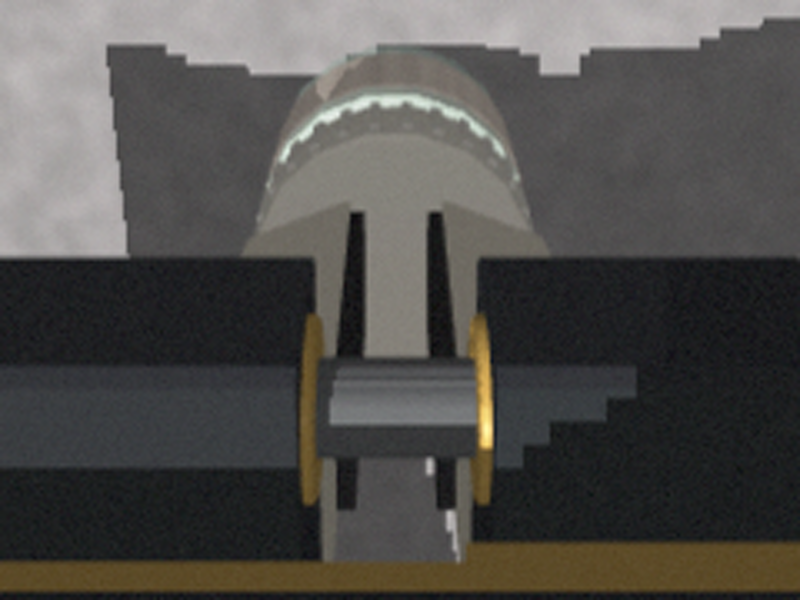

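The crop shows the closed fingertips at (355,210) and (435,210) in front of the pot's cap. The pad gap and their row put them at z≈54 mm, just above the 52 mm cap. So the tips really stand about 17 mm behind the reported TCP, not 17 mm ahead. I'll open, go about 34 mm lower in small steps and watch the force.

Call:
servo_tool(
  series=[
    [[0,0,0.2],[0,0,0],0.8],
    [[0,0,0],[0,0,0],0.8],
    [[0,0,0],[0,0,0],0.8],
    [[0,0,0],[0,0,0],0.8],
    [[0,0,0],[0,0,0],0.8],
    [[0,0,0],[0,0,0],0.8],
    [[0,0,0],[0,0,0],0.8],
    [[0,0,0],[0,0,0],0.8],
    [[0,0,-0.2],[0,0,0],0.8],
    [[0,0,-0.2],[0,0,0],0.8],
    [[0,0,-0.2],[0,0,0],0.8],
    [[0,0,-0.2],[0,0,0],0.8],
    [[0,0,0],[0,0,0],0.8],
    [[0,0,0],[0,0,0],0.8],
  ],
)

```text
time: 6.63
tool_pos: [655.2, 251.4, 20.8]
ee_rot: [-0.0, 0.707, 0.708, -0.001]
ft_force: [-0.2, -0.0, -0.2]
gripper_width: 0.796
grip_force: 0.0
```

Call:
servo_tool(
  series=[
    [[0,0,-0.1],[0,0,0],0.8],
    [[0,0,-0.1],[0,0,0],0.8],
    [[0,0,-0.1],[0,0,0],0.8],
    [[0,0,-0.1],[0,0,0],0.8],
    [[0,0,-0.1],[0,0,0],0.8],
    [[0,0,0],[0,0,0],0.8],
    [[0,0,0],[0,0,0],0.3],
    [[0,0,0],[0,0,0],0.3],
    [[0,0,0],[0,0,0],0.3],
    [[0,0,0],[0,0,0],0.3],
    [[0,0,0],[0,0,0],0.3],
    [[0,0,0],[0,0,0],0.3],
    [[0,0,0],[0,0,0],0.3],
  ],
)

```text
time: 7.72
tool_pos: [655.7, 251.5, 9.2]
ee_rot: [0.0, 0.707, 0.708, 0.0]
ft_force: [0.0, -0.5, 1.3]
gripper_width: 0.492
grip_force: 15.0
```

Call:
servo_tool(
  series=[
    [[0,0,0.2],[0,0,0],0.3],
    [[0,0,0.6],[0,0,0],0.3],
    [[0,0,0.8],[0,0,0],0.3],
    [[0,0,0.8],[0,0,0],0.3],
    [[0,0,0.8],[0,0,0],0.3],
    [[0,0,0.8],[0,0,0],0.3],
    [[0,0,0.8],[0,0,0],0.3],
    [[-0.1,-0.4,0.2],[0,0,0],0.3],
    [[-0.2,-0.78,0],[0,0,0],0.3],
    [[-0.2,-0.78,0],[0,0,0],0.3],
    [[-0.2,-0.78,0],[0,0,0],0.3],
    [[-0.2,-0.78,0],[0,0,0],0.3],
    [[-0.2,-0.78,0],[0,0,0],0.3],
    [[-0.2,-0.78,0],[0,0,0],0.3],
    [[-0.2,-0.78,0],[0,0,0],0.3],
    [[-0.2,-0.78,0],[0,0,0],0.3],
    [[-0.2,-0.78,0],[0,0,0],0.3],
    [[-0.2,-0.78,0],[0,0,0],0.3],
  ],
)

```text
time: 9.22
tool_pos: [601.8, 45.0, 133.3]
ee_rot: [-0.0, 0.707, 0.708, -0.001]
ft_force: [-0.5, -0.7, -1.5]
gripper_width: 0.492
grip_force: 15.0
```

Call:
servo_tool(
  series=[
    [[-0.2,-0.78,0],[0,0,0],0.3],
    [[-0.2,-0.78,0],[0,0,0],0.3],
    [[-0.2,-0.78,0],[0,0,0],0.3],
    [[-0.2,-0.78,0],[0,0,0],0.3],
    [[-0.2,-0.78,0],[0,0,0],0.3],
    [[-0.2,-0.78,0],[0,0,0],0.3],
    [[-0.2,-0.78,0],[0,0,0],0.3],
    [[-0.2,-0.78,0],[0,0,0],0.3],
    [[-0.2,-0.78,0],[0,0,0],0.3],
    [[-0.2,-0.78,0],[0,0,0],0.3],
    [[-0.2,-0.78,0],[0,0,0],0.3],
    [[-0.1,-0.4,0],[0,0,0],0.3],
    [[0,0,0],[0,0,0],0.3],
    [[0,0,0],[0,0,0],0.3],
  ],
)

```text
time: 10.38
tool_pos: [545.1, -178.0, 133.7]
ee_rot: [-0.0, 0.707, 0.707, 0.0]
ft_force: [0.3, 0.6, -1.1]
gripper_width: 0.491
grip_force: 15.0
```

Call:
servo_tool(
  series=[
    [[-0.08,-0.2,-0.4],[0,0,0],0.3],
    [[0,0,-0.8],[0,0,0],0.3],
    [[0,0,-0.8],[0,0,0],0.3],
    [[0,0,-0.8],[0,0,0],0.3],
    [[0,0,-0.8],[0,0,0],0.3],
    [[0,0,-0.6],[0,0,0],0.3],
    [[0,0,-0.4],[0,0,0],0.3],
    [[0,0,-0.2],[0,0,0],0.3],
    [[0,0,-0.1],[0,0,0],0.3],
    [[0,0,0],[0,0,0],0.3],
    [[0,0,0],[0,0,0],0.3],
  ],
)

```text
time: 11.3
tool_pos: [544.1, -183.1, 12.2]
ee_rot: [0.001, 0.706, 0.708, 0.0]
ft_force: [-0.1, 0.5, -0.7]
gripper_width: 0.487
grip_force: 15.0
```

Call:
servo_tool(
  series=[
    [[0,0,-0.04],[0,0,0],0.3],
    [[0,0,-0.04],[0,0,0],0.3],
    [[0,0,-0.02],[0,0,0],0.3],
    [[0,0,0],[0,0,0],0.3],
    [[0,0,0],[0,0,0],0.3],
  ],
)

```text
time: 11.72
tool_pos: [543.6, -183.0, 9.2]
ee_rot: [0.0, 0.707, 0.708, 0.0]
ft_force: [0.8, -0.0, -0.8]
gripper_width: 0.493
grip_force: 15.0
```

Call:
servo_tool(
  series=[
    [[0,0,-0.03],[0,0,0],0.3],
    [[0,0,0],[0,0,0],0.3],
    [[0,0,0],[0,0,0],0.3],
  ],
)

```text
time: 11.97
tool_pos: [543.7, -183.1, 9.1]
ee_rot: [0.0, 0.707, 0.708, 0.0]
ft_force: [-3.0, 0.2, 5.4]
gripper_width: 0.492
grip_force: 15.0
```

Call:
servo_tool(
  series=[
    [[0,0,0],[0,0,0],0.55],
    [[0,0,0],[0,0,0],0.7],
    [[0,0,0],[0,0,0],0.7],
    [[0,0,0],[0,0,0],0.7],
    [[0,0,0.4],[0,0,0],0.7],
    [[0,0,0.8],[0,0,0],0.7],
    [[0,0,0.8],[0,0,0],0.7],
    [[0,0,0.8],[0,0,0],0.7],
    [[0,0,0.8],[0,0,0],0.7],
    [[0,0,0.8],[0,0,0],0.7],
    [[0,0,0.8],[0,0,0],0.7],
    [[-0.13,0.92,0],[0,0,0],0.55],
    [[-0.13,0.92,0],[0,0,0],0.55],
    [[-0.13,0.92,0],[0,0,0],0.55],
    [[-0.13,0.92,0],[0,0,0],0.55],
    [[-0.13,0.92,0],[0,0,0],0.55],
    [[-0.13,0.92,0],[0,0,0],0.55],
    [[-0.13,0.92,0],[0,0,0],0.55],
    [[-0.13,0.92,0],[0,0,0],0.55],
  ],
)

```text
time: 13.55
tool_pos: [517.4, 2.1, 139.1]
ee_rot: [0.0, 0.707, 0.708, 0.0]
ft_force: [0.4, 1.0, -0.1]
gripper_width: 0.548
grip_force: 0.0
```

Call:
servo_tool(
  series=[
    [[-0.13,0.92,0],[0,0,0],0.55],
    [[-0.13,0.92,0],[0,0,0],0.55],
    [[-0.13,0.92,0],[0,0,0],0.55],
    [[-0.13,0.92,0],[0,0,0],0.55],
    [[-0.13,0.92,0],[0,0,0],0.55],
    [[-0.13,0.92,0],[0,0,0],0.55],
    [[-0.13,0.92,0],[0,0,0],0.55],
    [[-0.13,0.92,0],[0,0,0],0.55],
    [[-0.13,0.92,0],[0,0,0],0.55],
    [[-0.13,0.92,0],[0,0,0],0.55],
    [[-0.13,0.92,0],[0,0,0],0.55],
    [[0,0,0],[0,0,0],0.55],
    [[0,0,0],[0,0,0],0.55],
  ],
  squeeze=12,
)

```text
time: 14.63
tool_pos: [481.5, 254.9, 138.8]
ee_rot: [0.0, 0.706, 0.709, 0.0]
ft_force: [0.9, 0.5, 0.6]
gripper_width: 0.551
grip_force: 0.0
```

```bash
python3 - <<'E'
from h import *
import cv2
c=manip.calibration("wrist"); im=manip.get_image("wrist")
a=cv2.resize(im[:,:,::-1],None,fx=.9,fy=.9)
t=manip.get_image("top"); cv2.imwrite("pics/top2.png",t[:,:,::-1])
b=cv2.resize(t[165:230,255:345,::-1],(334,241),interpolation=cv2.INTER_CUBIC)
o=np.zeros((346,461+334,3),np.uint8); o[:,:461]=a; o[:241,461:]=b
cv2.imwrite("pics/w4.png",o)
print(proj("wrist",(482,256,60),c)*.9, proj("top",(543.7,-183.1,52)))
E
```

```text
[228.93870367 170.51424416] [303.97429567 189.24432462]
```

View pics/w4.png

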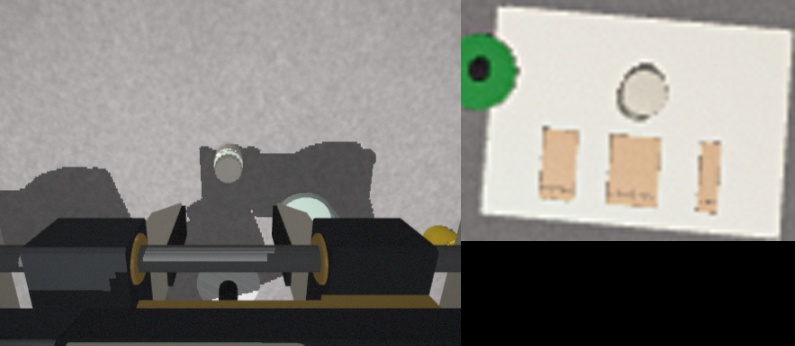

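The pot stands behind the wide strip, at inset (644,91), within 1 mm of where I expected it. The vial cap at (228,168) is on target. Descending on the vial.

Call:
servo_tool(
  series=[
    [[0,0.06,-0.4],[0,0,0],0.55],
    [[0,0,-0.8],[0,0,0],0.55],
    [[0,0,-0.8],[0,0,0],0.55],
    [[0,0,-0.8],[0,0,0],0.55],
    [[0,0,-0.8],[0,0,0],0.55],
    [[0,0,-0.8],[0,0,0],0.55],
    [[0,0,-0.6],[0,0,0],0.55],
    [[0,0,-0.4],[0,0,0],0.55],
    [[0,0,-0.2],[0,0,0],0.55],
    [[0,0,-0.1],[0,0,0],0.55],
    [[0,0,0],[0,0,0],0.55],
    [[0,0,0],[0,0,0],0.2],
    [[0,0,0],[0,0,0],0.2],
    [[0,0,0],[0,0,0],0.2],
    [[0,0,0],[0,0,0],0.2],
    [[0,0,0],[0,0,0],0.2],
    [[0,0,0],[0,0,0],0.2],
  ],
)

```text
time: 16.15
tool_pos: [482.1, 255.7, -3.7]
ee_rot: [0.0, 0.707, 0.708, 0.0]
ft_force: [-0.5, -0.1, 3.9]
gripper_width: 0.3
grip_force: 12.0
```

Call:
servo_tool(
  series=[
    [[0,0,0.2],[0,0,0],0.2],
    [[0,0,0.6],[0,0,0],0.2],
    [[0,0,0.8],[0,0,0],0.2],
    [[0,0,0.8],[0,0,0],0.2],
    [[0,0,0.8],[0,0,0],0.2],
    [[0,0,0.8],[0,0,0],0.2],
    [[0,0,0.8],[0,0,0],0.2],
    [[0.06,-0.4,0.4],[0,0,0],0.2],
    [[0.12,-0.73,0],[0,0,0],0.2],
    [[0.12,-0.73,0],[0,0,0],0.2],
    [[0.12,-0.73,0],[0,0,0],0.2],
    [[0.12,-0.73,0],[0,0,0],0.2],
    [[0.12,-0.73,0],[0,0,0],0.2],
    [[0.12,-0.73,0],[0,0,0],0.2],
    [[0.12,-0.73,0],[0,0,0],0.2],
    [[0.12,-0.73,0],[0,0,0],0.2],
    [[0.12,-0.73,0],[0,0,0],0.2],
    [[0.12,-0.73,0],[0,0,0],0.2],
  ],
)

```text
time: 17.65
tool_pos: [512.9, 61.4, 125.4]
ee_rot: [-0.0, 0.707, 0.708, -0.0]
ft_force: [0.2, -0.1, 0.1]
gripper_width: 0.302
grip_force: 12.0
```

Call:
servo_tool(
  series=[
    [[0.12,-0.73,0],[0,0,0],0.2],
    [[0.12,-0.73,0],[0,0,0],0.2],
    [[0.12,-0.73,0],[0,0,0],0.2],
    [[0.12,-0.73,0],[0,0,0],0.2],
    [[0.12,-0.73,0],[0,0,0],0.2],
    [[0.12,-0.73,0],[0,0,0],0.2],
    [[0.12,-0.73,0],[0,0,0],0.2],
    [[0.12,-0.73,0],[0,0,0],0.2],
    [[0.12,-0.73,0],[0,0,0],0.2],
    [[0,-0.33,0],[0,0,0],0.2],
    [[0,0,0],[0,0,0],0.2],
    [[0,0,0],[0,0,0],0.2],
  ],
)

```text
time: 18.65
tool_pos: [539.7, -109.5, 125.4]
ee_rot: [-0.001, 0.707, 0.707, -0.0]
ft_force: [-0.3, 0.5, 0.1]
gripper_width: 0.3
grip_force: 12.0
```

Call:
servo_tool(
  series=[
    [[0,0,-0.4],[0,0,0],0.2],
    [[0,0,-0.8],[0,0,0],0.2],
    [[0,0,-0.8],[0,0,0],0.2],
    [[0,0,-0.8],[0,0,0],0.2],
    [[0,0,-0.8],[0,0,0],0.2],
    [[0,0,-0.7],[0,0,0],0.2],
    [[0,0,-0.4],[0,0,0],0.2],
    [[0,0,-0.2],[0,0,0],0.2],
    [[0,0,-0.14],[0,0,0],0.2],
    [[0,0,-0.04],[0,0,0],0.2],
    [[0,0,-0.04],[0,0,0],0.2],
    [[0,0,0],[0,0,0],0.2],
    [[0,0,0],[0,0,0],0.2],
  ],
)

```text
time: 19.73
tool_pos: [540.8, -109.6, -1.5]
ee_rot: [0.001, 0.707, 0.708, 0.0]
ft_force: [0.2, 0.3, -0.4]
gripper_width: 0.299
grip_force: 12.0
```

Call:
servo_tool(
  series=[
    [[0,0,-0.03],[0,0,0],0.2],
    [[0,0,0],[0,0,0],0.2],
    [[0,0,0],[0,0,0],0.2],
  ],
)

```text
time: 19.98
tool_pos: [540.4, -109.6, -2.7]
ee_rot: [0.0, 0.707, 0.708, 0.0]
ft_force: [-0.3, 0.2, 0.5]
gripper_width: 0.3
grip_force: 12.0
```

Call:
servo_tool(
  series=[
    [[0,0,-0.03],[0,0,0],0.2],
    [[0,0,0],[0,0,0],0.2],
    [[0,0,0],[0,0,0],0.2],
  ],
)

```text
time: 20.23
tool_pos: [540.4, -109.6, -3.6]
ee_rot: [0.0, 0.707, 0.708, 0.0]
ft_force: [-0.6, -0.3, 0.8]
gripper_width: 0.297
grip_force: 12.0
```

Call:
servo_tool(
  series=[
    [[0,0,-0.02],[0,0,0],0.2],
    [[0,0,0],[0,0,0],0.4],
    [[0,0,0],[0,0,0],0.5],
    [[0,0,0],[0,0,0],0.5],
    [[0,0,0],[0,0,0],0.5],
    [[0,0,0.4],[0,0,0],0.5],
    [[0,0,0.8],[0,0,0],0.5],
    [[0,0,0.8],[0,0,0],0.5],
    [[0,0,0.8],[0,0,0],0.5],
    [[0,0,0.8],[0,0,0],0.5],
    [[0,0,0.8],[0,0,0],0.5],
    [[0,0,0.8],[0,0,0],0.6],
  ],
)

```text
time: 21.23
tool_pos: [540.2, -109.4, 127.6]
ee_rot: [0.0, 0.707, 0.708, 0.0]
ft_force: [0.9, 0.3, -0.5]
gripper_width: 0.533
grip_force: 0.0
```

Call:
servo_tool(
  series=[
    [[0.382,0.725,0],[0,0,0],0.6],
    [[0.382,0.725,0],[0,0,0],0.6],
    [[0.382,0.725,0],[0,0,0],0.6],
    [[0.382,0.725,0],[0,0,0],0.6],
    [[0.382,0.725,0],[0,0,0],0.6],
    [[0.382,0.725,0],[0,0,0],0.6],
    [[0.382,0.725,0],[0,0,0],0.6],
    [[0.382,0.725,0],[0,0,0],0.6],
    [[0.382,0.725,0],[0,0,0],0.6],
    [[0.382,0.725,0],[0,0,0],0.6],
    [[0.382,0.725,0],[0,0,0],0.6],
    [[0.382,0.725,0],[0,0,0],0.6],
    [[0,0,0],[0,0,0],0.6],
    [[0,0,0],[0,0,0],0.6],
  ],
)

```text
time: 22.4
tool_pos: [654.8, 108.8, 126.0]
ee_rot: [0.0, 0.706, 0.708, -0.0]
ft_force: [0.4, 0.0, -0.1]
gripper_width: 0.598
grip_force: 0.0
```

```bash
python3 - <<'E'
from h import *
import cv2
c=manip.calibration("wrist"); im=manip.get_image("wrist")
a=cv2.resize(im[:,:,::-1],None,fx=.9,fy=.9)
t=manip.get_image("top"); cv2.imwrite("pics/top3.png",t[:,:,::-1])
b=cv2.resize(t[165:230,255:345,::-1],(334,241),interpolation=cv2.INTER_CUBIC)
o=np.zeros((346,461+334,3),np.uint8); o[:,:461]=a; o[:241,461:]=b
cv2.imwrite("pics/w5.png",o)
print(proj("wrist",(655,108,84),c)*.9,proj("wrist",(655,108,50),c)*.9, (proj("top",(540.4,-109,60))-[255,165])*3.711+[461,0])
E
```

```text
[228.64015265 186.69955982] [228.65414809 173.49850575] [566.81193107  91.73053763]
```

View pics/w5.png

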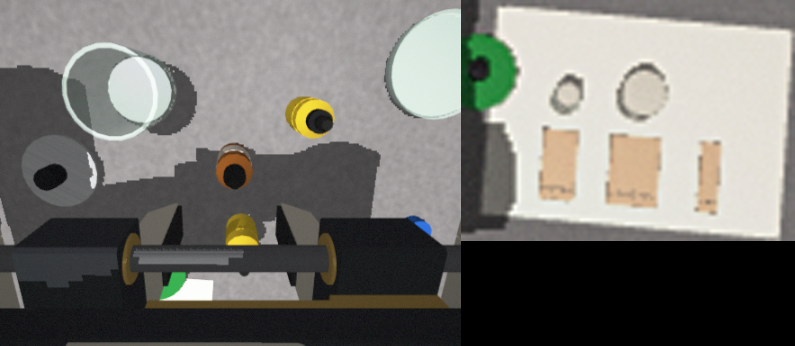

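```bash
python3 - <<'E'
from h import *
c=manip.calibration("wrist"); np.set_printoptions(precision=1,suppress=True)
for n,p,z in(("teat",(234.5,176),84),("shoulder",(235,169),57),("yel1teat",(320,121),84),("jarrim",(110,91),80),("jarfloor",(140,89.5),3),("lidknob",(50,177),38),("liddisc",(60,170),12)): print(n,ray("wrist",(p[0]/.9,p[1]/.9),z,c))
im=__import__("cv2").imread("pics/top3.png")
c=manip.calibration("top")
for X in((655,108,84),(658,114,84),(655,108,50),(658,114,50)): print(X,proj("top",X,c), ((proj("top",X,c)-[172,135])*5.4))
E
```

```text
teat [659.2 115.4  84. ]
shoulder [660.1 112.9  57. ]
yel1teat [721.4 157.6  84. ]
jarrim [569.  178.7  80. ]
jarfloor [568.4 177.3   3. ]
lidknob [487.4  99.3  38. ]
liddisc [482.4  98.2  12. ]
(655, 108, 84) [223.  156.3] [275.4 115.2]
(658, 114, 84) [221.3 155.5] [266.4 110.6]
(655, 108, 50) [223.7 158. ] [279.  124.3]
(658, 114, 50) [222.  157.2] [270.2 119.8]
```

The vial stands behind the medium strip, at inset (569,95). The dropper teat at (235,176) puts the bottle a few millimetres further out than the top view did, so I'll use (658,113).

Call:
servo_tool(
  series=[
    [[0.13,0.17,0],[0,0,0],0.65],
    [[0,0,-0.4],[0,0,0],0.65],
    [[0,0,-0.8],[0,0,0],0.65],
    [[0,0,-0.8],[0,0,0],0.65],
    [[0,0,-0.8],[0,0,0],0.65],
    [[0,0,-0.8],[0,0,0],0.65],
    [[0,0,-0.6],[0,0,0],0.65],
    [[0,0,-0.4],[0,0,0],0.65],
    [[0,0,-0.2],[0,0,0],0.65],
    [[0,0,-0.04],[0,0,0],0.65],
    [[0,0,0],[0,0,0],0.65],
    [[0,0,0],[0,0,0],0.65],
  ],
)

```text
time: 23.5
tool_pos: [658.9, 112.2, 5.8]
ee_rot: [0.001, 0.707, 0.708, 0.001]
ft_force: [0.2, -0.8, -1.0]
gripper_width: 0.65
grip_force: 0.0
```

Call:
servo_tool(
  series=[
    [[0,0,0],[0,0,0],0.5],
    [[0,0,0],[0,0,0],0.25],
    [[0,0,0],[0,0,0],0.25],
    [[0,0,0],[0,0,0],0.25],
    [[0,0,0],[0,0,0],0.25],
    [[0,0,0],[0,0,0],0.25],
    [[0,0,0],[0,0,0],0.25],
  ],
)

```text
time: 24.08
tool_pos: [658.3, 112.3, 5.1]
ee_rot: [0.0, 0.707, 0.708, 0.0]
ft_force: [-0.5, 0.6, 2.4]
gripper_width: 0.353
grip_force: 12.0
```

Call:
servo_tool(
  series=[
    [[0,0,0.2],[0,0,0],0.25],
    [[0,0,0.6],[0,0,0],0.25],
    [[0,0,0.8],[0,0,0],0.25],
    [[0,0,0.8],[0,0,0],0.25],
    [[0,0,0.8],[0,0,0],0.25],
    [[0,0,0.8],[0,0,0],0.25],
    [[0,0,0.8],[0,0,0],0.25],
    [[-0.127,-0.37,0.4],[0,0,0],0.25],
    [[-0.254,-0.74,0],[0,0,0],0.25],
    [[-0.254,-0.74,0],[0,0,0],0.25],
    [[-0.254,-0.74,0],[0,0,0],0.25],
    [[-0.254,-0.74,0],[0,0,0],0.25],
    [[-0.254,-0.74,0],[0,0,0],0.25],
    [[-0.254,-0.74,0],[0,0,0],0.25],
    [[-0.254,-0.74,0],[0,0,0],0.25],
    [[-0.254,-0.74,0],[0,0,0],0.25],
    [[-0.254,-0.74,0],[0,0,0],0.25],
    [[-0.254,-0.74,0],[0,0,0],0.25],
  ],
)

```text
time: 25.58
tool_pos: [590.4, -83.4, 134.4]
ee_rot: [-0.0, 0.707, 0.708, -0.0]
ft_force: [0.4, -0.2, -0.8]
gripper_width: 0.355
grip_force: 12.0
```

Call:
servo_tool(
  series=[
    [[-0.254,-0.74,0],[0,0,0],0.25],
    [[-0.254,-0.74,0],[0,0,0],0.25],
    [[-0.254,-0.74,0],[0,0,0],0.25],
    [[-0.254,-0.74,0],[0,0,0],0.25],
    [[-0.254,-0.74,0],[0,0,0],0.25],
    [[-0.254,-0.74,0],[0,0,0],0.25],
    [[-0.254,-0.74,0],[0,0,0],0.25],
    [[-0.254,-0.74,0],[0,0,0],0.25],
    [[-0.254,-0.74,0],[0,0,0],0.25],
    [[-0.127,-0.37,0],[0,0,0],0.25],
    [[0,0,0],[0,0,0],0.25],
    [[0,0,0],[0,0,0],0.25],
  ],
)

```text
time: 26.58
tool_pos: [530.8, -257.7, 134.5]
ee_rot: [-0.0, 0.707, 0.707, 0.0]
ft_force: [0.3, 0.9, 0.0]
gripper_width: 0.359
grip_force: 12.0
```

```bash
python3 - <<'E'
from h import *
import cv2
c=manip.calibration("wrist"); o=manip.get_obs(); im=manip.get_image("wrist")
cv2.imwrite("pics/w6.png",cv2.resize(im[:,:,::-1],(768,576)))
p=o["tool_pos"]; z=p[2]-5.1
for h in(84,57,50): print(h,proj("wrist",(p[0],p[1],z+h),c)*1.5, proj("wrist",(p[0],p[1]+10,z+h),c)*1.5)
E
```

```text
84 [380.0238269  486.61102172] [379.93428753 449.84650113]
57 [380.27608225 421.91131819] [380.20859564 390.6591901 ]
50 [380.32708375 408.83020058] [380.26374146 378.76040728]
```

View pics/w6.png

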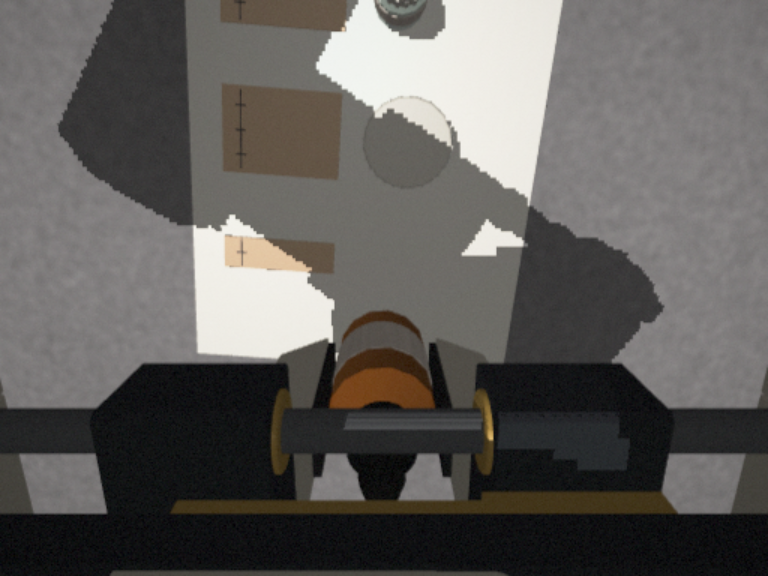

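The dropper hangs straight in the fingers, with its teat at (383,488). The narrow strip's far-edge middle is at (334,257), the wide strip's at (341,136), and the pot cap at (408,142). I'll check the targets with these.

```bash
python3 - <<'E'
from h import *
c=manip.calibration("wrist"); np.set_printoptions(precision=1,suppress=True)
r=lambda u,v,z:ray("wrist",(u/1.5,v/1.5),z,c)
nf=(r(334,242,1.5)+r(334,272,1.5))/2; nn=(r(225,236,1.5)+r(225,266,1.5))/2
wf=(r(342,93,1.5)+r(339,179,1.5))/2; wn=(r(222,84,1.5)+r(221,171,1.5))/2
print(nn,nf,np.linalg.norm(nf-nn),wn,wf,np.linalg.norm(wf-wn),"pot",r(408,142,52))
a=np.array([.9976,-.0698,0])
print("narrow target",nf+a*31.5,(nn+nf)/2+a*67,"wide",wf+a*38.5)
E
```

```text
[ 431.2 -250.4    1.5] [ 500.9 -254.3    1.5] 69.82312280795198 [ 436.  -175.5    1.5] [ 506.9 -180.3    1.5] 71.00686146960072 pot [ 544.8 -182.4   52. ]
narrow target [ 532.4 -256.5    1.5] [ 532.9 -257.     1.5] wide [ 545.3 -183.     1.5]
```

Call:
servo_tool(
  series=[
    [[0.06,0,-0.4],[0,0,0],0.25],
    [[0,0,-0.8],[0,0,0],0.25],
    [[0,0,-0.8],[0,0,0],0.25],
    [[0,0,-0.8],[0,0,0],0.25],
    [[0,0,-0.8],[0,0,0],0.25],
    [[0,0,-0.7],[0,0,0],0.25],
    [[0,0,-0.4],[0,0,0],0.25],
    [[0,0,-0.2],[0,0,0],0.25],
    [[0,0,-0.14],[0,0,0],0.25],
    [[0,0,-0.04],[0,0,0],0.25],
    [[0,0,-0.04],[0,0,0],0.25],
    [[0,0,0],[0,0,0],0.25],
    [[0,0,0],[0,0,0],0.25],
  ],
)

```text
time: 27.72
tool_pos: [533.1, -258.0, 7.5]
ee_rot: [0.001, 0.707, 0.708, 0.0]
ft_force: [-0.3, -0.4, -0.4]
gripper_width: 0.357
grip_force: 12.0
```

Call:
servo_tool(
  series=[
    [[0,0,-0.04],[0,0,0],0.25],
    [[0,0,0],[0,0,0],0.25],
    [[0,0,0],[0,0,0],0.25],
  ],
)

```text
time: 27.97
tool_pos: [532.7, -257.8, 6.0]
ee_rot: [0.0, 0.707, 0.708, 0.0]
ft_force: [-0.5, 0.1, -0.0]
gripper_width: 0.356
grip_force: 12.0
```

Call:
servo_tool(
  series=[
    [[0,0,-0.04],[0,0,0],0.25],
    [[0,0,0],[0,0,0],0.25],
    [[0,0,0],[0,0,0],0.25],
  ],
)

```text
time: 28.22
tool_pos: [532.8, -257.9, 5.0]
ee_rot: [0.0, 0.707, 0.708, 0.0]
ft_force: [0.2, -0.2, 2.1]
gripper_width: 0.355
grip_force: 12.0
```

Call:
servo_tool(
  series=[
    [[0,0,0],[0,0,0],0.5],
    [[0,0,0],[0,0,0],0.55],
    [[0,0,0],[0,0,0],0.55],
    [[0,0,0],[0,0,0],0.55],
    [[0,0,0.4],[0,0,0],0.55],
    [[0,0,0.8],[0,0,0],0.55],
    [[0,0,0.8],[0,0,0],0.55],
    [[0,0,0.8],[0,0,0],0.55],
    [[0,0,0.8],[0,0,0],0.55],
    [[0,0,0.8],[0,0,0],0.55],
    [[0,0,0.8],[0,0,0],0.55],
  ],
)

```text
time: 29.13
tool_pos: [532.6, -257.7, 136.6]
ee_rot: [0.0, 0.707, 0.708, 0.0]
ft_force: [0.2, 0.5, 1.0]
gripper_width: 0.552
grip_force: 0.0
```

Call:
servo_tool(
  series=[
    [[-0.119,0.837,0],[0,0,0],0.55],
    [[-0.119,0.837,0],[0,0,0],0.55],
    [[-0.119,0.837,0],[0,0,0],0.55],
    [[-0.119,0.837,0],[0,0,0],0.55],
    [[-0.119,0.837,0],[0,0,0],0.55],
    [[-0.119,0.837,0],[0,0,0],0.55],
    [[-0.119,0.837,0],[0,0,0],0.55],
    [[-0.119,0.837,0],[0,0,0],0.55],
    [[-0.119,0.837,0],[0,0,0],0.55],
    [[-0.119,0.837,0],[0,0,0],0.55],
    [[-0.119,0.837,0],[0,0,0],0.55],
    [[-0.119,0.837,0],[0,0,0],0.55],
    [[-0.119,0.837,0],[0,0,0],0.55],
    [[-0.119,0.837,0],[0,0,0],0.55],
    [[-0.119,0.837,0],[0,0,0],0.55],
    [[-0.119,0.837,0],[0,0,0],0.55],
    [[-0.119,0.837,0],[0,0,0],0.55],
    [[0,0,0],[0,0,0],0.55],
    [[0,0,0],[0,0,0],0.55],
  ],
  squeeze=20,
)

```text
time: 30.72
tool_pos: [482.0, 98.7, 135.4]
ee_rot: [0.0, 0.706, 0.708, 0.0]
ft_force: [-0.3, -0.3, -0.5]
gripper_width: 0.549
grip_force: 0.0
```

```bash
python3 - <<'E'
from h import *
import cv2
c=manip.calibration("wrist"); im=manip.get_image("wrist")
a=cv2.resize(im[:,:,::-1],None,fx=.9,fy=.9)
t=manip.get_image("top"); cv2.imwrite("pics/top4.png",t[:,:,::-1])
b=cv2.resize(t[165:230,255:345,::-1],(334,241),interpolation=cv2.INTER_CUBIC)
o=np.zeros((346,461+334,3),np.uint8); o[:,:461]=a; o[:241,461:]=b
cv2.imwrite("pics/w7.png",o)
for X in((482,98,38),(482,98,12),(482,136.5,12),(482,59.5,12),(568.5,178,80)): print(X,proj("wrist",X,c)*.9)
print((proj("top",(532.8,-257.9,84))-[255,165])*3.711+[461,0])
E
```

```text
(482, 98, 38) [228.35766468 166.5845875 ]
(482, 98, 12) [228.36722403 159.59101044]
(482, 136.5, 12) [228.43749694 122.58211745]
(482, 59.5, 12) [228.30188022 194.00401833]
(568.5, 178, 80) [344.53216232  79.63736103]
[725.3111882   98.60565231]
```

View pics/w7.png

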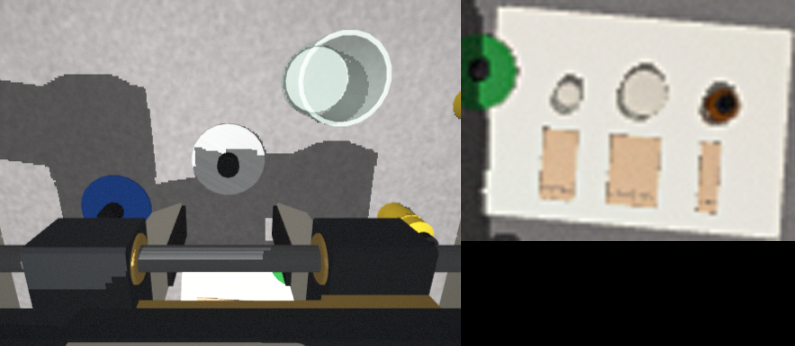

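All three samples stand behind their strips; in the inset the dropper's teat is at (727,102). The steel lid's centre at (229,160) and the jar rim's centre at (344,78) match my estimates. Next I'll grasp the lid's knob.

Call:
servo_tool(
  series=[
    [[0,-0.02,-0.4],[0,0,0],0.55],
    [[0,0,-0.8],[0,0,0],0.55],
    [[0,0,-0.8],[0,0,0],0.55],
    [[0,0,-0.8],[0,0,0],0.55],
    [[0,0,-0.8],[0,0,0],0.55],
    [[0,0,-0.8],[0,0,0],0.55],
    [[0,0,-0.6],[0,0,0],0.55],
    [[0,0,-0.3],[0,0,0],0.55],
    [[0,0,-0.1],[0,0,0],0.55],
    [[0,0,0],[0,0,0],0.55],
    [[0,0,0],[0,0,0],0.55],
  ],
)

```text
time: 31.73
tool_pos: [482.8, 97.2, 0.5]
ee_rot: [0.0, 0.707, 0.707, 0.0]
ft_force: [0.0, 0.1, 0.7]
gripper_width: 0.553
grip_force: 0.0
```

Call:
servo_tool(
  series=[
    [[0,0,0],[0,0,0],0.4],
    [[0,0,0],[0,0,0],0.1],
    [[0,0,0],[0,0,0],0.1],
    [[0,0,0],[0,0,0],0.1],
    [[0,0,0],[0,0,0],0.1],
    [[0,0,0],[0,0,0],0.1],
    [[0,0,0],[0,0,0],0.1],
  ],
)

```text
time: 32.32
tool_pos: [482.1, 97.5, 0.0]
ee_rot: [0.0, 0.707, 0.708, 0.0]
ft_force: [-1.7, 0.5, 3.6]
gripper_width: 0.232
grip_force: 20.0
```

Call:
servo_tool(
  series=[
    [[0,0,0.2],[0,0,0],0.1],
    [[0,0,0.6],[0,0,0],0.1],
    [[0,0,0.8],[0,0,0],0.1],
    [[0,0,0.8],[0,0,0],0.1],
    [[0,0,0.8],[0,0,0],0.1],
    [[0,0,0.8],[0,0,0],0.1],
    [[0,0,0.6],[0,0,0],0.1],
    [[0,0,0.2],[0,0,0],0.1],
    [[0.25,0.22,0],[0,0,0],0.1],
    [[0.494,0.46,0],[0,0,0],0.1],
    [[0.494,0.46,0],[0,0,0],0.1],
    [[0.494,0.46,0],[0,0,0],0.1],
    [[0.494,0.46,0],[0,0,0],0.1],
    [[0.494,0.46,0],[0,0,0],0.1],
    [[0.494,0.46,0],[0,0,0],0.1],
    [[0.25,0.24,0],[0,0,0],0.1],
    [[0,0,0],[0,0,0],0.1],
    [[0,0,0],[0,0,0],0.1],
  ],
)

```text
time: 33.82
tool_pos: [568.0, 178.0, 118.5]
ee_rot: [-0.001, 0.706, 0.708, -0.001]
ft_force: [0.6, -0.1, -1.3]
gripper_width: 0.232
grip_force: 20.0
```

Call:
servo_tool(
  series=[
    [[0,0,-0.3],[0,0,0],0.1],
    [[0,0,-0.5],[0,0,0],0.1],
    [[0,0,-0.4],[0,0,0],0.1],
    [[0,0,-0.1],[0,0,0],0.1],
    [[0,0,0],[0,0,0],0.1],
    [[0,0,0],[0,0,0],0.1],
  ],
)

```text
time: 34.32
tool_pos: [568.6, 177.7, 87.3]
ee_rot: [0.0, 0.707, 0.708, -0.0]
ft_force: [0.2, -0.2, -1.1]
gripper_width: 0.231
grip_force: 20.0
```

```bash
python3 - <<'E'
from h import *
import cv2
s=manip.get_image("scene"); w=manip.get_image("wrist")
a=cv2.resize(s[175:245,275:345,::-1],(400,400),interpolation=cv2.INTER_CUBIC); b=cv2.resize(w[120:320,156:356,::-1],(400,400),interpolation=cv2.INTER_CUBIC)
cv2.imwrite("pics/w8.png",np.hstack([a,b]))
c=manip.calibration("scene")
for X in((568.5,178,80),(568.6,178,99),(568.5,178,0)): print((proj("scene",X,c)-[275,175])*400/70)
E
```

```text
[224.79418901 159.72138158]
[228.86425585 131.53099714]
[208.41580966 271.27793491]
```

View pics/w8.png

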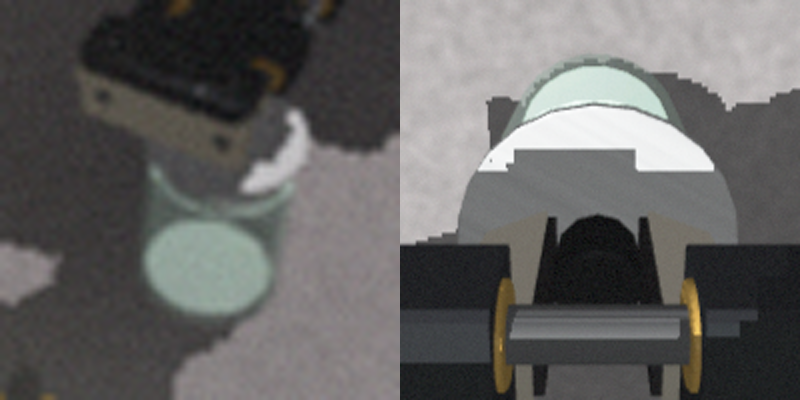

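```bash
python3 - <<'E'
from h import *
c=manip.calibration("wrist")
f=lambda X:(proj("wrist",X,c)-[156,120])*2+[400,0]
for X in((568.5,213,0),(568.5,209,3),(568.6,216.5,99.3),(568.6,216.5,94.3),(603.5,178,0)): print(X,f(X))
E
```

```text
(568.5, 213, 0) [593.99184002  51.66894941]
(568.5, 209, 3) [593.98753011  62.87505082]
(568.6, 216.5, 99.3) [593.50585292 102.49633061]
(568.6, 216.5, 94.3) [593.56134471  97.93979158]
(603.5, 178, 0) [677.88029135 134.98487594]
```

Call:
servo_tool(
  series=[
    [[0,0,-0.1],[0,0,0],0.1],
    [[0,0,-0.1],[0,0,0],0.1],
    [[0,0,-0.1],[0,0,0],0.1],
    [[0,0,0],[0,0,0],0.1],
    [[0,0,0],[0,0,0],0.1],
  ],
)

```text
time: 34.83
tool_pos: [568.5, 178.0, 79.5]
ee_rot: [-0.0, 0.707, 0.708, -0.0]
ft_force: [0.9, 1.0, -1.3]
gripper_width: 0.231
grip_force: 20.0
```

Call:
servo_tool(
  series=[
    [[0,0,-0.06],[0,0,0],0.1],
    [[0,0,-0.06],[0,0,0],0.1],
    [[0,0,-0.04],[0,0,0],0.1],
    [[0,0,0],[0,0,0],0.1],
    [[0,0,0],[0,0,0],0.1],
  ],
)

```text
time: 35.25
tool_pos: [568.7, 178.0, 75.7]
ee_rot: [0.0, 0.707, 0.708, -0.0]
ft_force: [-0.1, 0.8, -1.8]
gripper_width: 0.234
grip_force: 20.0
```

Call:
servo_tool(
  series=[
    [[0,0,-0.04],[0,0,0],0.1],
    [[0,0,-0.04],[0,0,0],0.1],
    [[0,0,0],[0,0,0],0.1],
    [[0,0,0],[0,0,0],0.1],
  ],
)

```text
time: 35.58
tool_pos: [568.6, 178.0, 73.7]
ee_rot: [-0.0, 0.707, 0.708, -0.0]
ft_force: [0.3, -1.0, -0.8]
gripper_width: 0.229
grip_force: 20.0
```

Call:
servo_tool(
  series=[
    [[0,0,-0.03],[0,0,0],0.1],
    [[0,0,0],[0,0,0],0.1],
    [[0,0,0],[0,0,0],0.1],
  ],
)

```text
time: 35.83
tool_pos: [568.8, 178.0, 73.1]
ee_rot: [0.0, 0.707, 0.708, 0.0]
ft_force: [0.6, 0.6, -1.1]
gripper_width: 0.234
grip_force: 20.0
```

Call:
servo_tool(
  series=[
    [[0,0,-0.03],[0,0,0],0.1],
    [[0,0,-0.02],[0,0,0],0.1],
    [[0,0,0],[0,0,0],0.1],
    [[0,0,0],[0,0,0],0.1],
  ],
)

```text
time: 36.17
tool_pos: [568.9, 178.0, 73.0]
ee_rot: [0.0, 0.706, 0.708, 0.0]
ft_force: [-2.2, -0.6, 7.6]
gripper_width: 0.231
grip_force: 20.0
```

Call:
servo_tool(
  series=[
    [[0,0,0],[0,0,0],0.3],
    [[0,0,0],[0,0,0],0.5],
    [[0,0,0],[0,0,0],0.5],
    [[0,0,0],[0,0,0],0.5],
    [[0,0,0.3],[0,0,0],0.5],
    [[0,0,0.8],[0,0,0],0.5],
    [[0,0,0.8],[0,0,0],0.5],
    [[0,0,0.8],[0,0,0],0.5],
    [[0,0,0.8],[0,0,0],0.5],
    [[-0.6,0,0.4],[0,0,0],0.5],
    [[-0.6,0,0],[0,0,0],0.5],
    [[-0.6,0,0],[0,0,0],0.5],
    [[-0.6,0,0],[0,0,0],0.5],
    [[-0.6,0,0],[0,0,0],0.5],
    [[-0.6,0,0],[0,0,0],0.5],
    [[-0.6,0,0],[0,0,0],0.5],
    [[0,0,0],[0,0,0],0.5],
    [[0,0,0],[0,0,0],0.5],
  ],
)

```text
time: 37.67
tool_pos: [463.9, 178.1, 170.1]
ee_rot: [0.0, 0.706, 0.708, 0.001]
ft_force: [0.1, 0.2, -0.2]
gripper_width: 0.503
grip_force: 0.0
```

```bash
python3 - <<'E'
from h import *
import cv2
s=manip.get_image("scene"); t=manip.get_image("top")
a=cv2.resize(s[125:265,150:350,::-1],(400,280),interpolation=cv2.INTER_CUBIC); b=cv2.resize(t[135:233,200:340,::-1],(400,280),interpolation=cv2.INTER_CUBIC)
cv2.imwrite("pics/f.png",np.hstack([a,b]))
c=manip.calibration("top"); print((proj("top",(568.7,178,85),c)-[200,135])*400/140+[400,0])
E
```

```text
[407.94254034 129.16604197]
```

View pics/f.png

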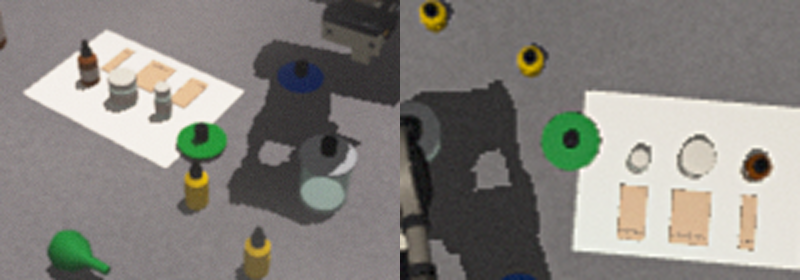

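The final view shows the pot (123,85), vial (163,98) and dropper (88,65) all upright behind their strips. The lid is level on the jar, knob at (330,145). Nothing is touched, so I'm handing in.

```bash
python3 -c "
from rig import manip
print(manip.hand_in())"
```

```text
the job is handed in; nothing more can be done
None
```

The job is handed in: pot, vial and dropper stand upright behind their own strips, the steel lid is seated on the jar, and nothing was dropped or tipped; the hand-in call returned no score.

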